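# Bring the loading clip of a tube rotator to the top

## Robot

A 7-joint arm with a two-finger parallel gripper is mounted at the origin on the work surface. World frame = base frame: x ahead of the robot, y to its left, z up, the work surface at z = 0. Lengths are in m, angles in rad, forces in N, time in s.
With the tool pointing down it reaches from about 0.4 to 0.85 m from the base axis. Payload 4.4 kg.
Tool frame: the origin (TCP) lies midway between the tips of the shut fingers; the grasp point (between the pads) lies 19 mm behind it; y points along the fingers, z is the direction in which the jaws open and shut, and the axes are right-handed (so a half turn about y gives the same grasp; the last joint's range is limited). The gripper opens to 94 mm and grips with 3 to 60 N. Pads are 16 mm wide; open, the fingers measure 119 mm over their backs; the gripper's body (75 mm by 177 mm) begins 78 mm behind the grasp point.
Start: joints at [1.237, 0.628, 0.038, 1.517, -0.027, 0.996, -0.02], TCP at [0.172, -0.627, 0.205] pointing down, gripper open.
Joint ranges: [-3.06, 3.06], [-0.37, 2.12], [-1.25, 1.32], [0.18, 2.47], [-1.1, 4.24], [0.23, 1.98], [-2.94, 2.94]. Speed limits (rad/s): [2.57, 2.57, 3.14, 3.14, 3.14, 3.14, 3.14].

## Interface

Orientations are given as a 3x3 rotation matrix whose columns are the frame's x, y, z axes.
In Python, from bench import get_state, grab_frame, calibration, hand_in gives the robot as it stands.
- The arm moves only by the tool send_rows, never from a script. Its argument "commands" is one flat list of numbers, 6 for each row, row after row: the shift along the tool's x, y, z in mm, then the turn, a rotation vector about the tool's x, y, z in degrees. A call has 1 to 5 rows; each row shifts and turns the commanded pose from where the row before left it, along the tool's axes as they then stand; what a row does not reach is not made up. A row lasts 1/8 s, in which the tool goes at most 62.5 mm and 10.7 degrees, less where a joint would pass 70% of its speed; a pose out of reach is approached as far as the arm can. A call is refused whole if a number of a shift passes 62.5 or a number of a turn 10.7, either way. A call with a gripper value outside its range is refused whole. "fingers" is the closure, from -1 (fully open) to 1 (shut), set as the call begins (left out, the last holds). The fingers move at their own pace and stop on an object; "squeeze" is the grip in N (left out, the last holds). Time passes only in rows, so rows that do not move let the fingers close. It gives the time, the measured TCP pose, the force and the opening at its end, in the units of the state.
- get_state(): the state, without advancing time (a new reading comes with each control period).
- grab_frame(name): name is "side" or "top" or "wrist"; returns the picture (384x512x3 uint8, blue, green, red); there is no depth.
- calibration(name): a dict with "fx", "fy", "cx", "cy" (pixels), "D" ([k1, k2, p1, p2, k3] as OpenCV has them; the pictures are not rectified), "R" (3x3) and "t" (3): a world point X has camera coordinates R X + t. Camera axes: x right, y down, z forward; pixel columns grow to the right and rows downward; lengths in m; the calibration is good to about 2 mm. A picture is of the moment at which its call begins: read the wrist's pose just before it. calibration takes no time and is no camera call; for the wrist camera it gives the pose at the moment of the call.
- hand_in(): hands the job in, once; it reports no verdict.
The state is a dict: "time": time; "joint_positions": joint angles; "qvel": joint speeds; "tau": joint torques, N m; "eef_pos": TCP position; "tool_rot": TCP orientation; "ft_force": force on the tool from outside, world axes, zero at the start; "ft_torque": the same for the moment, N m; "gripper_width": finger opening in m.
Only numpy, scipy, OpenCV 4.12 (cv2) and the standard library are available. Lean on these libraries where they do the work, as an engineer would, in place of code of your own. Each camera call takes 0.05 s, during which the arm holds its last target.

## Task

The tube rotator's six-armed rotor has stopped with its orange loading arm away from the top, where tubes are loaded. Push its arms round gently with the fingertips, one arm after the next, at a calm pace, until the orange arm points straight up, then let go and back away. Push only: do not squeeze or lift anything, and leave the rotator and the things around it where they stand.

Things in the scene. Friction and masses are not known exactly. Their poses are not given: they have to be found in the camera images.
- rotator: White tube rotator, loose on the bench (4 kg, must stay put). Origin: centre of the underside of its base plate (200 x 220 mm, 18 high). Its x axis is the axle and points from the motor housing to the rotor; z is up. The housing (x -95 to -20 mm, 120 wide) is 198 high; the rotor turns beside it in the plane x = +35 mm, open above and to both sides.
- hub (a point): Centre of the rotor (sizes in mm), 165 above the bench, 35 along the rotator's x from its origin. Rotor: no rim, hub radius 28, six radial arms 60 degrees apart, 14 wide in the plane of rotation, 10 thick, with open gaps between. Five grey arms reach 133 from the axle, each with a clear, blue-capped tube along it (14 across, 72 to 130 from the axle) on the +x face, out to 18 from the plane.
- rotor (a joint): Turn of the rotor (rad), no stops, free both ways. 0 or any multiple of 2 pi: orange arm straight up. Growing values turn it about the rotator's +x axis, so the top moves towards the rotator's -y. Nearly balanced, light friction (0.06 N m, 0.6 N at 100 mm): it stays where it is left after a slow push.
- clip_tip (a point): Tip of the orange loading arm, 135 mm from the axle. The arm is 14 to 16 wide, with an empty two-pronged clip at its end, out to 16 from the plane on the +x face. Its z axis points outward along the arm, x along the axle.
- reagent_bottle: Bystander: amber bottle, 60 mm across, 120 mm high, loose, beside the rotator (+y side). Origin: centre of its underside.
- beaker: Bystander: glass beaker, 68 mm across, 85 mm high, loose, beside the rotator (-y side). Origin: centre of its underside.
- tube_rack: Bystander: blue tube rack, 60 x 120 mm and 30 mm high, with coloured tube caps up to 52 high, loose, on the rotor side of the rotator. Origin: centre of its underside.

How it is judged:
At the end, for the whole second after the job is handed in: The orange arm points straight up within 0.1 rad (about 6 degrees) and is at rest; the rotator stands upright within 25 mm of where it was, and bottle, beaker and rack are within 20 mm of where they were (angle between clip_tip's own z axis and vertical below 0.1 rad and velocity of joint rotor between -0.05 and 0.05 rad/s and distance of rotator from where it was at the start of the episode below 0.025 m and angle between rotator's own z axis and vertical below 0.03 rad and distance of each of reagent_bottle, beaker, tube_rack from where it was at the start of the episode below 0.02 m); the robot touches nothing.
It fails at once if the rotator is shifted by more than 25 mm (distance of rotator from where it was at the start of the episode above 0.025 m).
It fails at once if the rotator is lifted or tipped (height (world z) of rotator above 0.008 m or angle between rotator's own z axis and vertical above 0.06 rad).
It fails at once if the fingers press or squeeze the rotator with more than 25 N (contact force between the fingers and rotator above 25 N).
It fails at once if the rotor is flung round (faster than 5 rad/s) (velocity of joint rotor above 5 rad/s or velocity of joint rotor below -5 rad/s).
It fails at once if the bottle, beaker or rack is moved or lifted (distance of any of reagent_bottle, beaker, tube_rack from where it was at the start of the episode above 0.02 m).
It also fails if it takes over 67 s, if anything falls off the work surface, if the arm or the gripper's body presses on something with over 40 N, if the wrist force passes 120 N, or if a joint passes its speed limit or range.

## Working session

There is one attempt and no reset: what is moved stays moved. The work goes in short steps, Python scripts to look and compute and a tool call to move; the robot and the scene stay as the last step left them, time stands still between calls to the robot, and variables do not carry over. Pictures are saved under pics/ and viewed, and the job is handed in when it is done.

Besides the shell and the picture viewer there is one more tool, called by a JSON object that holds its "fn" and its "kwargs", one argument or row to a line. send_rows: Moves the arm, as the interface text tells. Its arguments: {"type":"object","properties":{"commands":{"type":"array"},"fingers":{"type":"number"},"squeeze":{"type":"number"}},"required":["commands"]}

```bash
mkdir -p pics; ls; python3 - <<'E'
from bench import *
import cv2
s=get_state();print(s)
for n in("side","top","wrist"):
    c=calibration(n);f=grab_frame(n);cv2.imwrite(f"pics/{n}0.png",f);print(n,c)
E
```

```text
pics
{'time': 0.0, 'joint_positions': array([ 1.23719523,  0.62931288,  0.03842465,  1.51834462, -0.02698718,
        0.99627884, -0.01998523]), 'qvel': array([-0.00041877, -0.00131818, -0.00032728,  0.00107192,  0.00105895,
        0.00181328, -0.0002149 ]), 'tau': array([ 8.72925557e-05, -5.49735510e+01,  1.14302102e+00, -1.86635417e+01,
       -5.23573661e-02,  2.37558817e-02,  1.87866322e-04]), 'eef_pos': array([ 0.17186012, -0.62619516,  0.20458283]), 'tool_rot': array([[-9.64345477e-01, -5.04790004e-04,  2.64646079e-01],
       [-2.64646559e-01,  1.75504934e-03, -9.64343880e-01],
       [ 2.23242252e-05, -9.99998332e-01, -1.82606483e-03]]), 'ft_force': array([-0.68184124,  0.35757318,  0.11532515]), 'ft_torque': array([-0.02962813, -0.0066988 , -0.01986388]), 'gripper_width': 0.0941005415540372}
side {'fx': 381.01369359024034, 'fy': 381.01369359024034, 'cx': 255.7516160247605, 'cy': 187.27297162759044, 'D': array([-0.11897986,  0.        ,  0.        ,  0.        ,  0.        ]), 'R': array([[-9.78604802e-01, -2.05748976e-01,  1.63363621e-05],
       [-1.28517016e-01,  6.112040
[... 218 characters left out ...]
 'cy': 187.81468393692765, 'D': array([-0.03272629,  0.        ,  0.        ,  0.        ,  0.        ]), 'R': array([[-0.0287518 , -0.99944527, -0.01680745],
       [-0.98753693,  0.03100411, -0.15430346],
       [ 0.15473896,  0.01216147, -0.98788054]]), 't': array([0.05373658, 0.61132437, 1.23456038])}
wrist {'fx': 303.62777013002847, 'fy': 303.62777013002847, 'cx': 252.80676408459155, 'cy': 196.29776504444126, 'D': array([-0.01884529,  0.        ,  0.        ,  0.        ,  0.        ]), 'R': array([[ 0.26480151, -0.96429872, -0.00285431],
       [-0.93666102, -0.25791343,  0.23695315],
       [-0.22922979, -0.06007203, -0.97151688]]), 't': array([-0.64894686, -0.0245133 ,  0.39095766])}
```

View pics/side0.png

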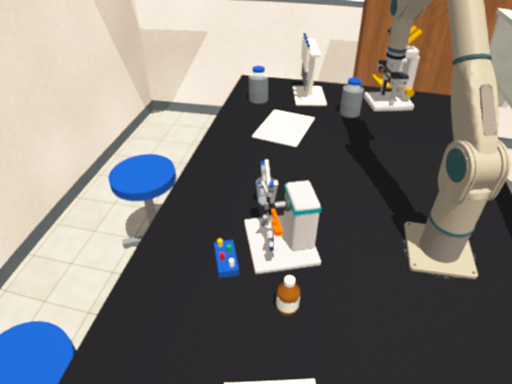

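View pics/top0.png

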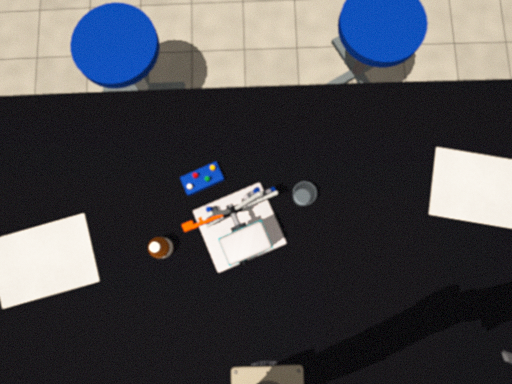

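View pics/wrist0.png

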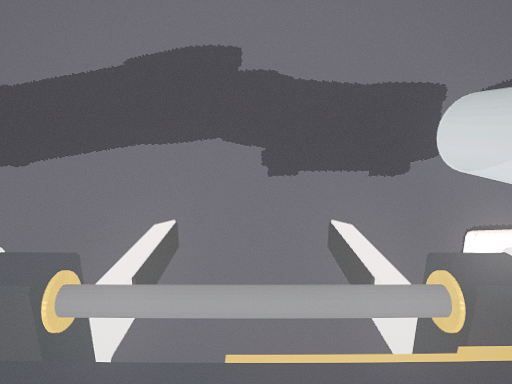

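```bash
python3 - <<'E'
import cv2
a=cv2.imread("pics/top0.png")[140:290,130:330];cv2.imwrite("pics/t1.png",cv2.resize(a,None,fx=4,fy=4,interpolation=cv2.INTER_CUBIC))
a=cv2.imread("pics/side0.png")[145:325,200:340];cv2.imwrite("pics/s1.png",cv2.resize(a,None,fx=3.3,fy=3.3,interpolation=cv2.INTER_CUBIC))
E
```

```text
(no output)
```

View pics/t1.png

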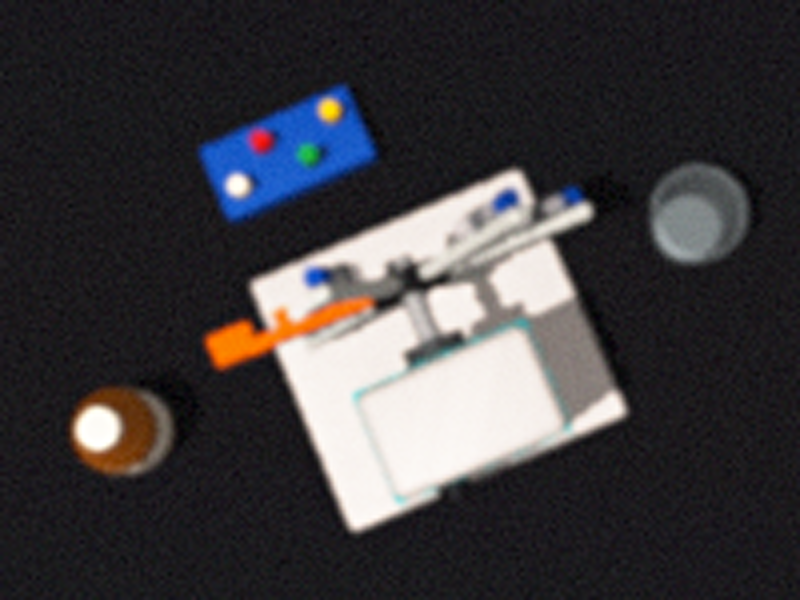

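View pics/s1.png

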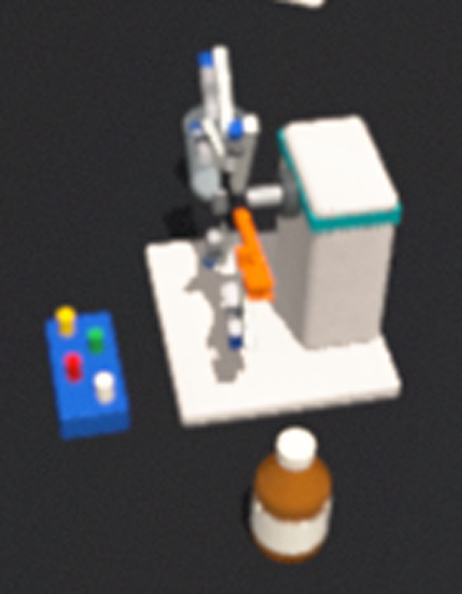

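```bash
cat > h.py <<'E'
import numpy as np, cv2
from bench import *
def ray(n,uv,c=None):
    c=c or calibration(n);K=np.array([[c['fx'],0,c['cx']],[0,c['fy'],c['cy']],[0,0,1]])
    p=cv2.undistortPoints(np.array([[uv]],float),K,c['D'])[0,0]
    R=np.array(c['R']);o=-R.T@np.array(c['t']);d=R.T@np.array([p[0],p[1],1]);return o,d
def plane(n,uv,nrm,p0):
    o,d=ray(n,uv);nrm=np.array(nrm,float);return o+d*(nrm@(np.array(p0)-o))/(nrm@d)
def atz(n,uv,z): return plane(n,uv,[0,0,1],[0,0,z])
def t1(u,v): return (130+(u+.5)/4-.5,140+(v+.5)/4-.5)
def s1(u,v): return (200+(u+.5)/3.3-.5,145+(v+.5)/3.3-.5)
E
python3 - <<'E'
from h import *
C=[atz("top",t1(*p),.018) for p in [(250,285),(520,170),(628,412),(353,532)]]
for c in C:print(c.round(4))
print([np.linalg.norm(C[i]-C[(i+1)%4]).round(4) for i in range(4)])
print("side corners",[atz("side",s1(*p),.018).round(4) for p in [(183,412),(148,246),(400,383)]])
# axes
x=((C[0]-C[3])+(C[1]-C[2]));y=(C[0]-C[1])+(C[3]-C[2]);
yaw1=np.arctan2(x[1],x[0]);yaw2=np.arctan2(-y[0],y[1]);print(yaw1,yaw2)
yaw=(yaw1+yaw2)/2;X=np.array([np.cos(yaw),np.sin(yaw),0]);Y=np.array([-X[1],X[0],0])
o=np.mean(C,0);o[2]=0;hub=o+.035*X+[0,0,.165];print(o,hub,yaw)
H=[atz("top",t1(*p),.198) for p in [(355,395),(524,322),(568,430),(398,500)]]
for h in H:print('house',(h-o)@X,(h-o)@Y)
np.savez('g.npz',o=o,X=X,Y=Y,hub=hub,yaw=yaw)
for n,f,ps in(("top",t1,[(207,335),(218,368),(572,195),(590,212),(507,198),(315,275)]),("side",s1,[(258,292),(237,128),(208,60),(221,50),(235,340)])):
  for p in ps:
    q=plane(n,f(*p),X,hub)-hub;print(n,p,'y,z',(q@Y).round(3),q[2].round(3),'r',np.hypot(q@Y,q[2]).round(3),'ang',np.degrees(np.arctan2(-q@Y,q[2])).round(1))
for n,p,z in(("top",t1(125,430),.0),("top",t1(98,428),.12),("top",t1(700,213),.085),("top",t1(288,150),.03),("side",s1(290,550),0)):
  print(p,atz(n,p,z).round(3))
E
```

```text
[0.5529 0.2074 0.018 ]
[0.6337 0.0028 0.018 ]
[ 0.4504 -0.0708  0.018 ]
[0.3691 0.1336 0.018 ]
[np.float64(0.22), np.float64(0.1975), np.float64(0.22), np.float64(0.198)]
side corners [array([0.5558, 0.202 , 0.018 ]), array([0.6345, 0.0009, 0.018 ]), array([0.3703, 0.13  , 0.018 ])]
0.3820122265537483 0.37729369521590755
[0.50151849 0.06826228 0.        ] [0.53402626 0.08123322 0.165     ] 0.3796529608848279
house -0.020117649726945935 0.058288273834429756
house -0.02033620922997924 -0.059101796090015764
house -0.09424353121022205 -0.05720786580796237
house -0.09173491822797315 0.05892561837456482
top (207, 335) y,z 0.114 0.165 r 0.2 ang -34.6
top (218, 368) y,z 0.137 -0.005 r 0.137 ang -92.1
top (572, 195) y,z -0.115 0.093 r 0.148 ang 51.0
top (590, 212) y,z -0.133 -0.03 r 0.137 ang 102.8
top (507, 198) y,z -0.071 0.194 r 0.207 ang 20.2
top (315, 275) y,z 0.042 0.214 r 0.218 ang -11.0
side (258, 292) y,z 0.094 -0.018 r 0.096 ang -100.7
side (237, 128) y,z -0.004 0.079 r 0.079 ang 3.2
side (208, 60) y,z -0.134 0.059 r 0.147 ang 66.3
side (221, 50) y,z -0.077 0.109 r 0.133 ang 35.0
side (235, 340) y,z 0.017 -0.159 r 0.16 ang -173.8
(160.875, 247.125) [0.448 0.305 0.   ]
(154.125, 246.625) [0.447 0.298 0.12 ]
(304.625, 192.875) [ 0.587 -0.123  0.085]
(201.625, 177.125) [0.652 0.176 0.03 ]
(287.530303030303, 311.3181818181818) [0.443 0.311 0.   ]
```

```bash
cat >> h.py <<'E'
def tri(a,b):
    (o1,d1),(o2,d2)=a,b
    A=np.stack([d1,-d2],1);s=np.linalg.lstsq(A,o2-o1,rcond=None)[0]
    p,q=o1+d1*s[0],o2+d2*s[1];return (p+q)/2,np.linalg.norm(p-q)
E
python3 - <<'E'
from h import *
g=np.load('g.npz');
im=cv2.imread("pics/side0.png")[205:245,262:290];cv2.imwrite("pics/s2.png",cv2.resize(im,None,fx=14,fy=14,interpolation=cv2.INTER_NEAREST))
im=cv2.imread("pics/top0.png")[205:240,175:230];cv2.imwrite("pics/t2.png",cv2.resize(im,None,fx=14,fy=14,interpolation=cv2.INTER_NEAREST))
for a,b in(((218,368),(271,295)),((205,345),(246,295)),((212,352),(258,293))):
    p,e=tri(ray("top",t1(*a)),ray("side",s1(*b)));q=p-g['hub'];y,z=q@g['Y'],q[2]
    print(p.round(3),e.round(4),'x',(q@g['X']).round(3),y.round(3),z.round(3),'r',np.hypot(y,z).round(3),np.degrees(np.arctan2(-y,z)).round(1))
E
```

```text
[0.483 0.205 0.183] 0.0024 x -0.002 0.134 0.018 r 0.135 -82.2
[0.5   0.213 0.187] 0.0063 x 0.017 0.135 0.022 r 0.137 -80.7
[0.493 0.208 0.187] 0.0022 x 0.009 0.133 0.022 r 0.135 -80.7
```

View pics/s2.png

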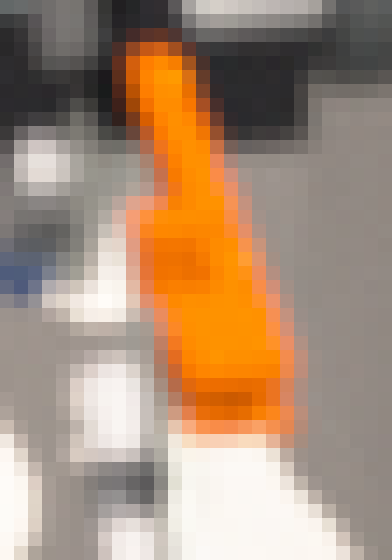

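View pics/t2.png

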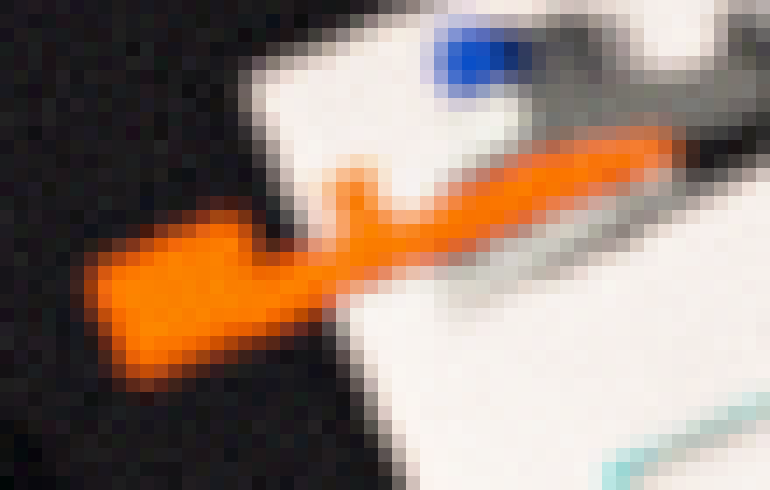

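```bash
python3 - <<'E'
from h import *
g=np.load('g.npz')
for n in("top","side"):
    c=calibration(n);K=np.array([[c['fx'],0,c['cx']],[0,c['fy'],c['cy']],[0,0,1]])
    im=cv2.imread(f"pics/{n}0.png");m=cv2.inRange(cv2.cvtColor(im,cv2.COLOR_BGR2HSV),(105,120,60),(125,255,255))
    k,l,st,ce=cv2.connectedComponentsWithStats(m);print(n,[(ce[i].round(1).tolist(),int(st[i,4])) for i in range(1,k) if 3<st[i,4]<60])
    for a in(-25,35,95,155,-145):
        t=np.radians(a);P=g['hub']+.011*g['X']+.125*(-np.sin(t)*g['Y']+np.cos(t)*np.array([0,0,1]))
        print(a,cv2.projectPoints(P[None],cv2.Rodrigues(c['R'])[0],c['t'],K,c['D'])[0].ravel().round(1),P.round(3))
s=get_state();R=s['tool_rot'];print(s['time'])
tgt=g['hub']+.13*g['Y'];tgt[2]=.40
print('tgt',tgt,'tool d',R.T@(tgt-s['eef_pos']))
E
```

```text
top [([272.8, 188.0], 21), ([256.1, 189.5], 15), ([209.1, 208.6], 17)]
-25 [206.9 210.6] [0.525 0.134 0.278]
35 [254.7 190.7] [0.571 0.019 0.267]
95 [272.9 189.1] [ 0.59  -0.03   0.154]
155 [249.  204.2] [0.564 0.036 0.052]
-145 [209.2 220.9] [0.518 0.152 0.063]
side [([305.4, 37.2], 5), ([307.1, 42.8], 8), ([258.2, 68.7], 55), ([261.3, 162.1], 21), ([271.1, 183.6], 17), ([271.0, 248.5], 6)]
-25 [272.1 186.9] [0.525 0.134 0.278]
35 [263.1 163.1] [0.571 0.019 0.267]
95 [259.6 183.1] [ 0.59  -0.03   0.154]
155 [263.4 222.1] [0.564 0.036 0.052]
-145 [271.4 248.6] [0.518 0.152 0.063]
0.15
tgt [0.4858485  0.20197635 0.4       ] tool d [-0.5219353  -0.19419732 -0.71598593]
```

{"fn": "send_rows", "kwargs": {
  "commands": [0,-50,0,0,-6.4,0,0,-50,0,0,0,0,0,-50,0,0,0,0,0,-50,0,0,0,0,-20,0,-40,0,0,0],
  "fingers": 1
}}

```text
time: 0.78
eef_pos: [0.1758, -0.5863, 0.4091]
tool_rot: [[-0.93, 0.002, 0.368], [-0.368, -0.01, -0.93], [0.001, -1.0, 0.01]]
ft_force: [0.7, 0.4, -0.8]
gripper_width: 0.0473
```

```bash
cat > w.py <<'E'
from h import *
g=np.load('g.npz');s=get_state();R=s['tool_rot'];p=s['eef_pos']
q=p-g['hub'];print(s['time'],p.round(4),'rotator x,y,z(hub)',(q@g['X']).round(4),(q@g['Y']).round(4),q[2].round(4),'w',s['gripper_width'],s['ft_force'].round(2))
print('tool axes in rot frame',np.stack([g['X'],g['Y'],[0,0,1]])@R.round(3))
E
python3 w.py
```

```text
0.775 [ 0.1758 -0.5863  0.4091] rotator x,y,z(hub) -0.5801 -0.4872 0.2441 w 0.047261787921419426 [ 0.69  0.43 -0.84]
tool axes in rot frame [[-1.00015790e+00 -1.84839503e-03 -2.86035693e-03]
 [ 2.86035693e-03 -1.00291294e-02 -1.00015790e+00]
 [ 1.00000000e-03 -1.00000000e+00  1.00000000e-02]]
```

{"fn": "send_rows", "kwargs": {
  "commands": [-58,0,-20,0,0,0,-58,0,-20,0,0,0,-58,0,-20,0,0,0,-58,0,-30,0,0,0,-58,0,-40,0,0,0]
}}

```text
time: 1.4
eef_pos: [0.3921, -0.361, 0.4051]
tool_rot: [[-0.929, -0.0, 0.371], [-0.371, 0.0, -0.929], [-0.0, -1.0, -0.0]]
ft_force: [-0.4, -0.8, -0.4]
gripper_width: 0.0008
```

{"fn": "send_rows", "kwargs": {
  "commands": [-50,0,-40,0,0,0,-45,0,-45,0,0,0,-45,0,-45,0,0,0,-40,0,-50,0,0,0,-40,0,-50,0,0,0]
}}

```text
time: 2.02
eef_pos: [0.5075, -0.0722, 0.4054]
tool_rot: [[-0.929, 0.0, 0.37], [-0.37, -0.0, -0.929], [0.0, -1.0, 0.0]]
ft_force: [1.7, -0.4, 0.4]
gripper_width: 0.0005
```

```bash
python3 w.py
```

```text
2.025 [ 0.5075 -0.0722  0.4054] rotator x,y,z(hub) -0.0814 -0.1327 0.2404 w 0.0005274852587218079 [ 1.67 -0.43  0.44]
tool axes in rot frame [[-9.99970300e-01  0.00000000e+00 -6.32172158e-04]
 [ 6.32172158e-04  0.00000000e+00 -9.99970300e-01]
 [ 0.00000000e+00 -1.00000000e+00  0.00000000e+00]]
```

{"fn": "send_rows", "kwargs": {
  "commands": [-20,0,-50,0,0,0,-20,0,-50,0,0,0,-15,0,-50,0,0,0,-5,0,-50,0,0,0,0,0,-30,0,0,0]
}}

```text
time: 2.65
eef_pos: [0.4767, 0.1646, 0.4053]
tool_rot: [[-0.928, -0.001, 0.374], [-0.374, 0.001, -0.928], [0.0, -1.0, -0.001]]
ft_force: [-0.9, -0.9, 0.0]
gripper_width: 0.0004
```

{"fn": "send_rows", "kwargs": {
  "commands": [0,0,0,0,0,0]
}}

```text
time: 2.78
eef_pos: [0.4767, 0.1641, 0.4055]
tool_rot: [[-0.927, -0.0, 0.375], [-0.375, 0.001, -0.927], [0.0, -1.0, -0.001]]
ft_force: [0.8, -0.6, 0.4]
gripper_width: 0.0005
```

```bash
python3 w.py
```

```text
2.775 [0.4767 0.1641 0.4055] rotator x,y,z(hub) -0.0225 0.0982 0.2405 w 0.000472213022804595 [ 0.84 -0.61  0.39]
tool axes in rot frame [[-9.99965704e-01  3.70598164e-04  4.75299069e-03]
 [-4.75299069e-03  9.28793304e-04 -9.99965704e-01]
 [ 0.00000000e+00 -1.00000000e+00 -1.00000000e-03]]
```

{"fn": "send_rows", "kwargs": {
  "commands": [-23,0,-15,0,0,0,0,45,0,0,0,0,0,45,0,0,0,0,0,45,0,0,0,0,0,35,0,0,0,0]
}}

```text
time: 3.4
eef_pos: [0.494, 0.1816, 0.2335]
tool_rot: [[-0.93, -0.001, 0.368], [-0.368, -0.002, -0.93], [0.002, -1.0, 0.001]]
ft_force: [0.6, 0.3, 1.2]
gripper_width: 0.0007
```

{"fn": "send_rows", "kwargs": {
  "commands": [0,0,0,0,0,0]
}}

```text
time: 3.52
eef_pos: [0.4927, 0.1815, 0.2332]
tool_rot: [[-0.93, -0.005, 0.368], [-0.368, -0.003, -0.93], [0.006, -1.0, 0.001]]
ft_force: [-0.4, -0.0, 0.2]
gripper_width: 0.0005
```

```bash
python3 w.py; python3 - <<'E'
from h import *
a=grab_frame("top")[140:290,130:330];cv2.imwrite("pics/t3.png",cv2.resize(a,None,fx=4,fy=4,interpolation=cv2.INTER_CUBIC))
a=grab_frame("side")[145:325,200:340];cv2.imwrite("pics/s3.png",cv2.resize(a,None,fx=3.3,fy=3.3,interpolation=cv2.INTER_CUBIC))
E
```

```text
3.525 [0.4927 0.1815 0.2332] rotator x,y,z(hub) -0.0013 0.1084 0.0682 w 0.00048444852958504856 [-0.42 -0.01  0.19]
tool axes in rot frame [[-1.00015790e+00 -5.75576101e-03 -2.86035693e-03]
 [ 2.86035693e-03 -9.33389090e-04 -1.00015790e+00]
 [ 6.00000000e-03 -1.00000000e+00  1.00000000e-03]]
```

View pics/t3.png

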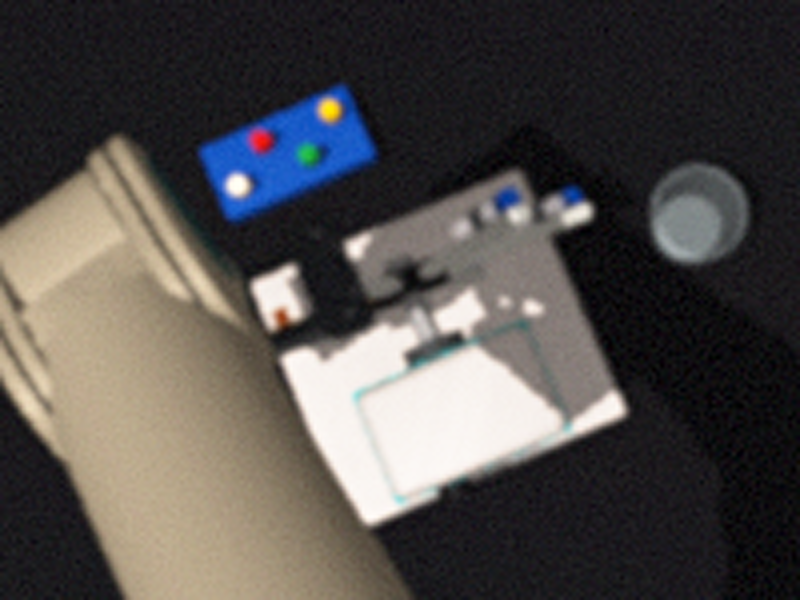

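View pics/s3.png

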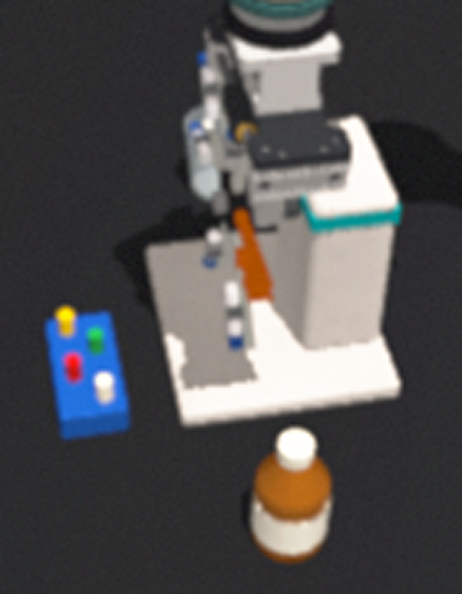

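{"fn": "send_rows", "kwargs": {
  "commands": [0,0,10,0,0,0,0,0,8,0,0,0,0,0,8,0,0,0,0,0,8,0,0,0,0,0,8,0,0,0]
}}

```text
time: 4.25
eef_pos: [0.5095, 0.1447, 0.2355]
tool_rot: [[-0.929, 0.0, 0.37], [-0.37, 0.0, -0.929], [-0.0, -1.0, -0.0]]
ft_force: [-0.9, 2.4, 2.3]
gripper_width: 0.0002
```

{"fn": "send_rows", "kwargs": {
  "commands": [0,0,8,0,0,0,0,0,8,0,0,0,0,0,8,0,0,0,0,0,8,0,0,0,0,0,8,0,0,0]
}}

```text
time: 4.88
eef_pos: [0.5243, 0.1075, 0.2355]
tool_rot: [[-0.929, -0.0, 0.37], [-0.37, -0.0, -0.929], [0.0, -1.0, 0.0]]
ft_force: [-0.1, 0.5, 0.2]
gripper_width: 0.0007
```

```bash
python3 w.py; python3 - <<'E'
from h import *
a=grab_frame("top")[140:290,130:330];cv2.imwrite("pics/t4.png",cv2.resize(a,None,fx=4,fy=4,interpolation=cv2.INTER_CUBIC))
a=grab_frame("side")[145:325,200:340];cv2.imwrite("pics/s4.png",cv2.resize(a,None,fx=3.3,fy=3.3,interpolation=cv2.INTER_CUBIC))
E
```

```text
4.875 [0.5243 0.1075 0.2355] rotator x,y,z(hub) 0.0007 0.0281 0.0705 w 0.0006624280025734519 [-0.05  0.51  0.18]
tool axes in rot frame [[-9.99970300e-01  0.00000000e+00 -6.32172158e-04]
 [ 6.32172158e-04  0.00000000e+00 -9.99970300e-01]
 [ 0.00000000e+00 -1.00000000e+00  0.00000000e+00]]
```

View pics/t4.png

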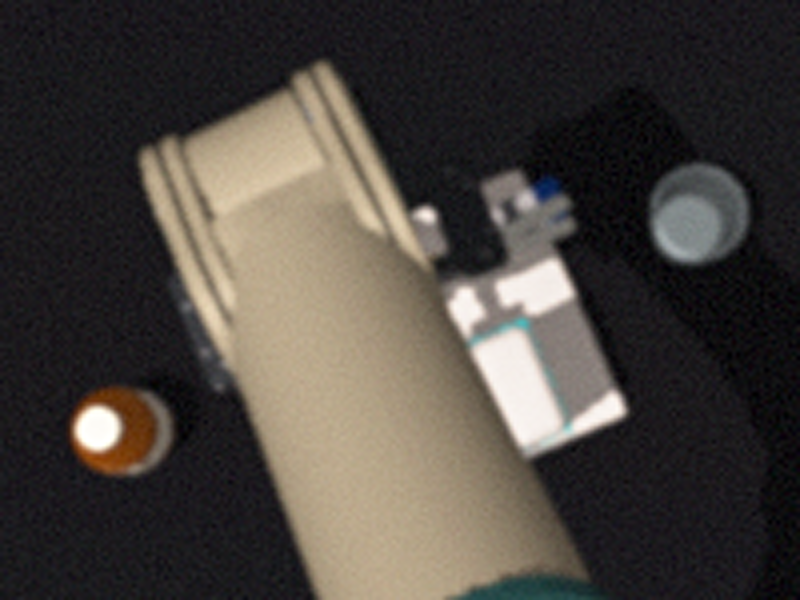

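View pics/s4.png

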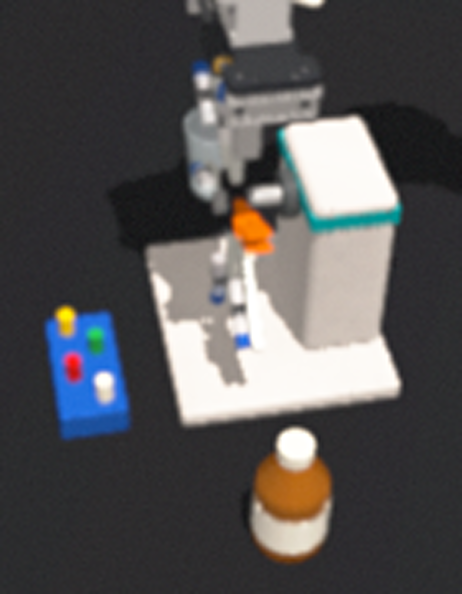

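{"fn": "send_rows", "kwargs": {
  "commands": [0,0,8,0,0,0,0,0,8,0,0,0,0,0,8,0,0,0,0,0,7,0,0,0,0,0,7,0,0,0]
}}

```text
time: 5.6
eef_pos: [0.5382, 0.0724, 0.2354]
tool_rot: [[-0.929, -0.0, 0.37], [-0.37, 0.0, -0.929], [0.0, -1.0, -0.0]]
ft_force: [-0.9, 1.0, 1.7]
gripper_width: 0.0005
```

{"fn": "send_rows", "kwargs": {
  "commands": [0,0,7,0,0,0,0,0,6,0,0,0,0,0,4,0,0,0,0,0,0,0,0,0]
}}

```text
time: 6.1
eef_pos: [0.5447, 0.0564, 0.2355]
tool_rot: [[-0.929, 0.0, 0.37], [-0.37, -0.0, -0.929], [-0.0, -1.0, 0.001]]
ft_force: [0.3, 1.7, -0.6]
gripper_width: 0.0005
```

{"fn": "send_rows", "kwargs": {
  "commands": [0,0,-6,0,0,0,0,-40,0,0,0,0,0,-40,0,0,0,0,0,-40,0,0,0,0,0,0,0,0,0,0]
}}

```text
time: 6.72
eef_pos: [0.5438, 0.0638, 0.3587]
tool_rot: [[-0.929, 0.007, 0.371], [-0.371, 0.001, -0.929], [-0.007, -1.0, 0.002]]
ft_force: [0.1, -0.2, 0.1]
gripper_width: 0.0006
```

```bash
python3 w.py; python3 - <<'E'
from h import *
a=grab_frame("top")[140:290,130:330];cv2.imwrite("pics/t5.png",cv2.resize(a,None,fx=4,fy=4,interpolation=cv2.INTER_CUBIC))
a=grab_frame("side")[145:325,200:340];cv2.imwrite("pics/s5.png",cv2.resize(a,None,fx=3.3,fy=3.3,interpolation=cv2.INTER_CUBIC))
E
```

```text
6.725 [0.5438 0.0638 0.3587] rotator x,y,z(hub) 0.0026 -0.0198 0.1937 w 0.0005786632310962044 [ 0.08 -0.22  0.05]
tool axes in rot frame [[-1.00034090e+00  6.87215129e-03  2.96621145e-04]
 [-2.96621145e-04 -1.66539385e-03 -1.00034090e+00]
 [-7.00000000e-03 -1.00000000e+00  2.00000000e-03]]
```

View pics/t5.png

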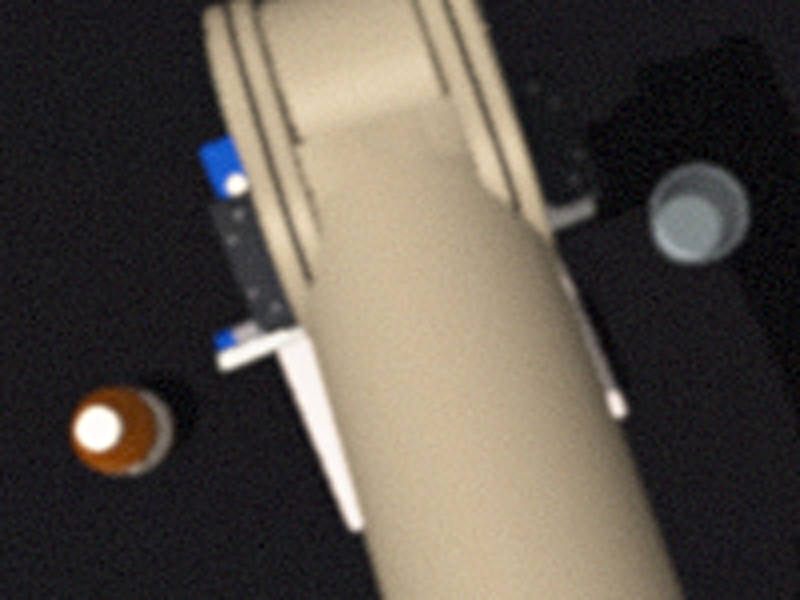

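View pics/s5.png

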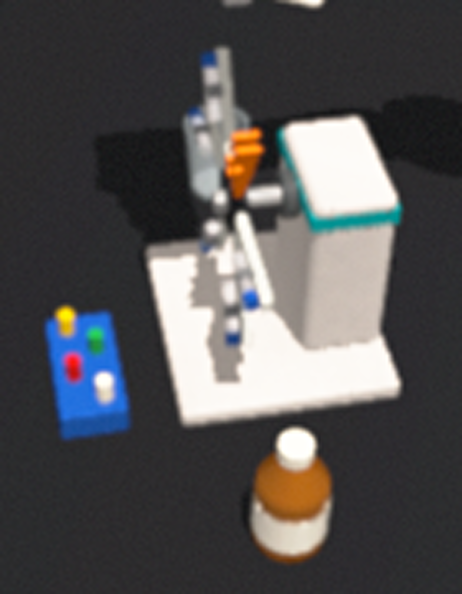

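{"fn": "send_rows", "kwargs": {
  "commands": [0,0,-43,0,0,0,0,0,-43,0,0,0,2,0,-43,0,0,0,0,0,0,0,0,0]
}}

```text
time: 7.32
eef_pos: [0.4899, 0.1853, 0.3542]
tool_rot: [[-0.926, -0.003, 0.377], [-0.377, 0.001, -0.926], [0.003, -1.0, -0.002]]
ft_force: [-0.5, -0.9, -0.1]
gripper_width: 0.0004
```

```bash
python3 w.py
```

```text
7.325 [0.4899 0.1853 0.3542] rotator x,y,z(hub) -0.0025 0.113 0.1892 w 0.0004139920933101442 [-0.47 -0.89 -0.08]
tool axes in rot frame [[-0.99977811 -0.00241578  0.00698118]
 [-0.00698118  0.00204059 -0.99977811]
 [ 0.003      -1.         -0.002     ]]
```

{"fn": "send_rows", "kwargs": {
  "commands": [0,40,0,0,0,0,0,40,0,0,0,0,0,35,0,0,0,0,0,0,0,0,0,0,0,0,10,0,0,0]
}}

```text
time: 7.95
eef_pos: [0.4968, 0.1726, 0.2412]
tool_rot: [[-0.928, 0.001, 0.371], [-0.371, 0.001, -0.928], [-0.001, -1.0, -0.0]]
ft_force: [0.7, -0.1, 0.5]
gripper_width: 0.0002
```

{"fn": "send_rows", "kwargs": {
  "commands": [0,0,8,0,0,0,0,0,8,0,0,0,0,0,8,0,0,0,0,0,8,0,0,0,0,0,8,0,0,0]
}}

```text
time: 8.57
eef_pos: [0.5113, 0.1347, 0.2406]
tool_rot: [[-0.929, 0.0, 0.37], [-0.37, 0.0, -0.929], [-0.0, -1.0, 0.0]]
ft_force: [-1.0, 0.4, 1.4]
gripper_width: 0.001
```

{"fn": "send_rows", "kwargs": {
  "commands": [0,0,8,0,0,0,0,0,8,0,0,0,0,0,6,0,0,0,0,0,4,0,0,0,0,0,0,0,0,0]
}}

```text
time: 9.2
eef_pos: [0.5208, 0.1106, 0.2404]
tool_rot: [[-0.929, -0.0, 0.37], [-0.37, -0.0, -0.929], [0.0, -1.0, 0.0]]
ft_force: [-0.4, -0.3, -0.4]
gripper_width: 0.0005
```

```bash
python3 w.py; python3 - <<'E'
from h import *
f=grab_frame("side");cv2.imwrite("pics/s6r.png",f)
a=f[145:325,200:340];cv2.imwrite("pics/s6.png",cv2.resize(a,None,fx=3.3,fy=3.3,interpolation=cv2.INTER_CUBIC))
E
```

```text
9.2 [0.5208 0.1106 0.2404] rotator x,y,z(hub) -0.0014 0.0322 0.0754 w 0.00047105447050182657 [-0.35 -0.31 -0.36]
tool axes in rot frame [[-9.99970300e-01  0.00000000e+00 -6.32172158e-04]
 [ 6.32172158e-04  0.00000000e+00 -9.99970300e-01]
 [ 0.00000000e+00 -1.00000000e+00  0.00000000e+00]]
```

View pics/s6.png

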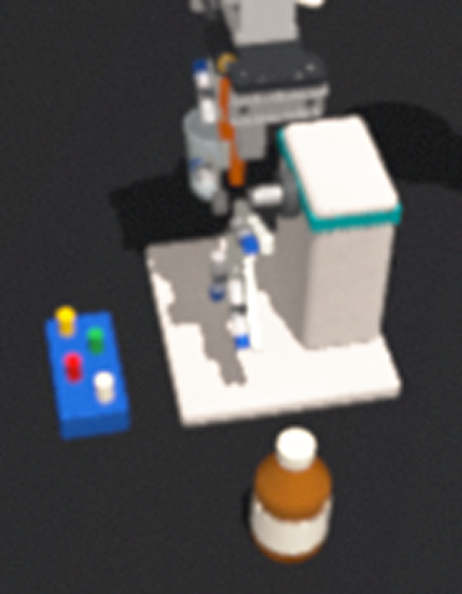

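{"fn": "send_rows", "kwargs": {
  "commands": [0,0,3,0,0,0,0,0,3,0,0,0,0,0,2,0,0,0,0,0,1,0,0,0,0,0,0,0,0,0]
}}

```text
time: 9.88
eef_pos: [0.5241, 0.1025, 0.2405]
tool_rot: [[-0.929, 0.0, 0.37], [-0.37, -0.0, -0.929], [0.0, -1.0, 0.0]]
ft_force: [0.9, -0.3, -0.7]
gripper_width: 0.0004
```

```bash
python3 w.py
```

```text
9.875 [0.5241 0.1025 0.2405] rotator x,y,z(hub) -0.0013 0.0234 0.0755 w 0.00040030408461868135 [ 0.88 -0.27 -0.66]
tool axes in rot frame [[-9.99970300e-01  0.00000000e+00 -6.32172158e-04]
 [ 6.32172158e-04  0.00000000e+00 -9.99970300e-01]
 [ 0.00000000e+00 -1.00000000e+00  0.00000000e+00]]
```

{"fn": "send_rows", "kwargs": {
  "commands": [0,0,-20,0,0,0,0,0,-50,0,0,0,0,-40,-50,0,0,0,0,-60,-40,0,0,0,0,-60,-30,0,0,0]
}}

```text
time: 10.5
eef_pos: [0.4556, 0.2726, 0.3888]
tool_rot: [[-0.928, -0.001, 0.372], [-0.372, -0.0, -0.928], [0.001, -1.0, 0.0]]
ft_force: [0.6, 0.5, 0.0]
gripper_width: 0.0005
```

{"fn": "send_rows", "kwargs": {
  "commands": [30,0,-40,0,0,0,40,0,-40,0,0,0,40,0,-40,0,0,0,40,0,-30,0,0,0,0,0,0,0,0,0]
}}

```text
time: 11.12
eef_pos: [0.2583, 0.3562, 0.388]
tool_rot: [[-0.926, 0.0, 0.377], [-0.377, 0.001, -0.926], [-0.001, -1.0, -0.001]]
ft_force: [0.3, -0.1, 1.0]
gripper_width: 0.0007
```

```bash
python3 w.py; python3 - <<'E'
from h import *
f=grab_frame("top");cv2.imwrite("pics/t7r.png",f)
a=f[140:290,130:330];cv2.imwrite("pics/t7.png",cv2.resize(a,None,fx=4,fy=4,interpolation=cv2.INTER_CUBIC))
f=grab_frame("side");cv2.imwrite("pics/s7r.png",f)
a=f[145:325,200:340];cv2.imwrite("pics/s7.png",cv2.resize(a,None,fx=3.3,fy=3.3,interpolation=cv2.INTER_CUBIC))
E
```

```text
11.125 [0.2583 0.3562 0.388 ] rotator x,y,z(hub) -0.1542 0.3576 0.223 w 0.0006687200482789165 [ 0.3  -0.09  1.  ]
tool axes in rot frame [[-9.99778107e-01  3.70598164e-04  6.98117546e-03]
 [-6.98117546e-03  9.28793304e-04 -9.99778107e-01]
 [-1.00000000e-03 -1.00000000e+00 -1.00000000e-03]]
```

View pics/t7.png

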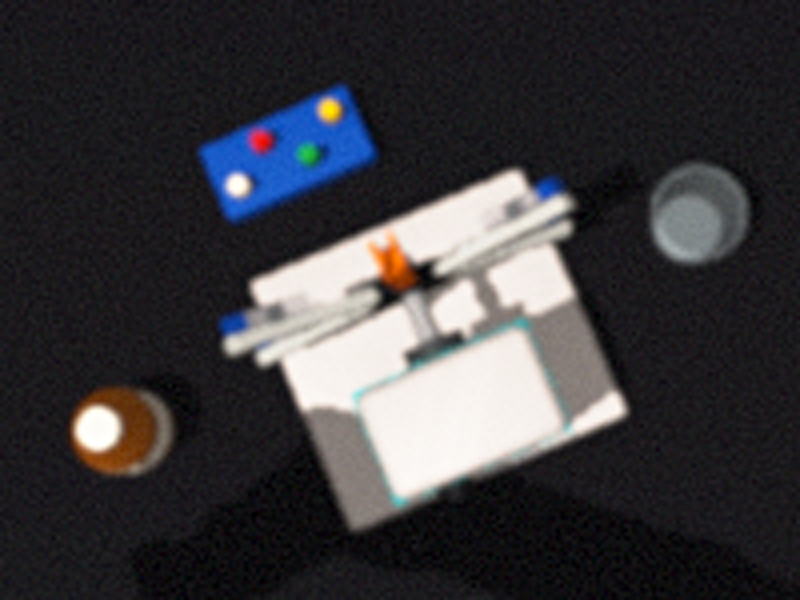

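View pics/s7.png

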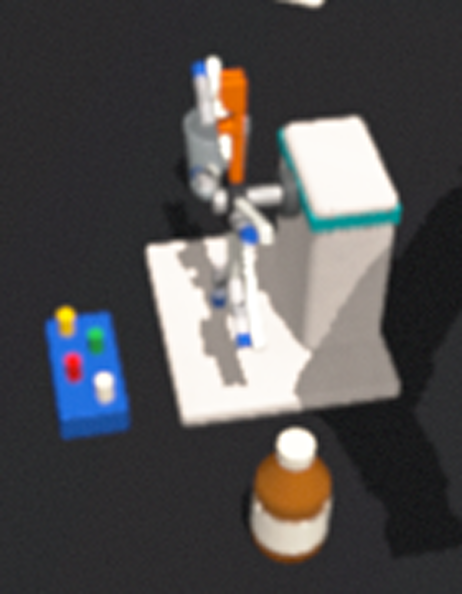

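```bash
python3 - <<'E'
from h import *
g=np.load('g.npz')
t=cv2.imread("pics/t7r.png");s=cv2.imread("pics/s7r.png")
def blobs(im,lo,hi,box):
    m=cv2.inRange(cv2.cvtColor(im,cv2.COLOR_BGR2HSV),lo,hi);k,l,st,ce=cv2.connectedComponentsWithStats(m)
    return [(ce[i],st[i]) for i in range(1,k) if st[i,4]>5 and box[0]<ce[i][0]<box[1] and box[2]<ce[i][1]<box[3]]
B=((105,120,60),(125,255,255));
bt=blobs(t,*B,(180,290,180,230));bs=blobs(s,*B,(245,290,150,260))
for b in bt:print('top blue',b[0].round(1),b[1][4])
for b in bs:print('side blue',b[0].round(1),b[1][4])
def rep(p,e):
    q=p-g['hub'];y,z=q@g['Y'],q[2];print('x',(q@g['X']).round(3),'y',y.round(3),'z',z.round(3),'r',np.hypot(y,z).round(3),'ang',np.degrees(np.arctan2(-y,z)).round(1),'err',e)
for a in bt:
  for b in bs:
    p,e=tri(ray("top",a[0]),ray("side",b[0]))
    if e<.008: print(a[0].round(),b[0].round());rep(p,round(e,4))
for n,im in(("top",t),("side",s)):
    m=cv2.inRange(cv2.cvtColor(im,cv2.COLOR_BGR2HSV),(5,150,90),(18,255,255));ys,xs=np.nonzero(m)
    k=(xs>215)&(xs<290)&(ys>150)&(ys<225);print(n,'orange',xs[k].min(),xs[k].max(),ys[k].min(),ys[k].max())
    c=t[195:220,212:245] if n=="top" else s[160:205,255:285]
    cv2.imwrite(f"pics/o7{n}.png",cv2.resize(c,None,fx=16 if n=="top" else 12,fy=16 if n=="top" else 12,interpolation=cv2.INTER_NEAREST))
E
```

```text
top blue [266.9 186.2] 31
top blue [187.5 220.3] 32
side blue [259.3 164.9] 18
side blue [275.2 215.7] 18
side blue [273.5 247.6] 11
[267. 186.] [259. 165.]
x 0.014 y -0.106 z 0.072 r 0.128 ang 55.8 err 0.0023
[188. 220.] [275. 216.]
x 0.014 y 0.11 z 0.064 r 0.127 ang -59.7 err 0.001
top orange 223 233 201 212
side orange 266 274 165 200
```

View pics/o7top.png

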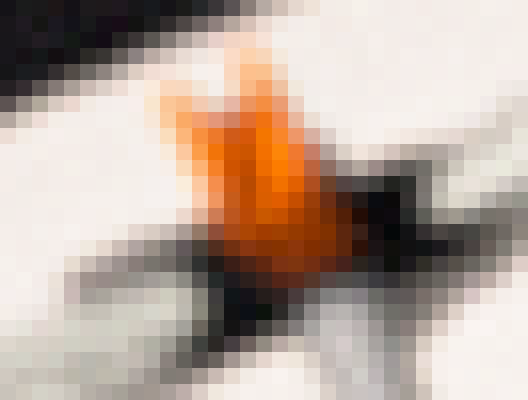

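View pics/o7side.png

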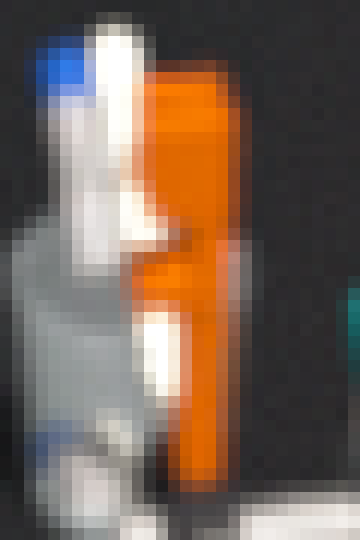

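```bash
python3 - <<'E'
from h import *
g=np.load('g.npz')
for uv in((222.3,200.5),(227.4,198.3)):
    q=atz("top",uv,.298)-g['hub'];print((q@g['X']).round(4),(q@g['Y']).round(4))
q=atz("top",t1(427,340),.17)-g['hub'] ;print('axle',q@g['X'],q@g['Y'])
q=atz("top",t1(418,305),.175)-g['hub'] ;print('axle',q@g['X'],q@g['Y'])
E
```

```text
0.0158 0.0091
0.0158 -0.0039
axle -0.03885609221440302 0.0027798682674236583
axle -0.015866778530527575 -0.0008840339211091876
```

```bash
python3 -c "
from bench import *
print(get_state()['qvel'].round(3));print(hand_in())"
```

```text
[ 0.023  0.016  0.025 -0.009  0.003 -0.001 -0.   ]
the job is handed in; nothing more can be done
None
```

The orange arm now points straight up to within about 2°, inside the 6° limit, and I handed the job in at about 11 s of the 67 s allowed.

**What I did:** The orange arm started about 85° away from the top, on the bottle side. With the fingers shut and pointing down, I pushed the next arm about 57° over the top towards the beaker side. I then lifted clear, came in behind the orange arm, pushed it slowly upright and backed well away.

**Last checks:**

| Measurement | Orange arm's angle from vertical |
|---|---|
| Clip prong tips, top view | about −1° |
| Blue cap on the +60° arm, both views | −4.2° |
| Blue cap on the −60° arm, both views | +0.3° |
| Where the finger stopped | about −1.5° |

- **Disagreement:** the two caps differ by 4.5°. Their average is −2°, and even the worst reading is inside the limit.
- **Forces:** the wrist force readings I saw stayed within a few newtons, close to sensor noise.
- **Surroundings:** by eye, the rotator, bottle, beaker and rack look unmoved in the final top picture. I did not measure their positions again.
- **At rest:** I did not take a second picture to confirm that the rotor was still.

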